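Load the relay test jig and latch it

ROBOT

A 7-joint arm with a two-finger parallel gripper is mounted at the origin on a cart in front of the work surface, level with it; the furniture and walls round the work are solid. World frame = base frame: x ahead of the robot, y to its left, z up, the work surface at z = 0. Lengths are in m, angles in degrees, forces in N, time in s.
With the tool pointing down it reaches from about 0.425 to 1.025 m from the base axis. Payload 3.6 kg.
Tool frame: the origin (TCP) lies where the fingers leave the gripper's body, on its centre line; the fingertips stand 73 mm ahead of it and the grasp point (between the pads) lies 54 mm ahead of it; z points along the fingers, y is the line along which they close (so a half turn about z gives the same grasp; the last joint's range is limited). The gripper opens to 85 mm and grips with 20 to 120 N. Pads are 22 mm wide; open, the fingers measure 114 mm over their backs; the gripper's body (76 mm by 85 mm) begins 54 mm behind the grasp point. The pads swing forward as they close: fully open they stand 13 mm farther back than shut.
Start: joints at [65.231, 33.873, 2.773, 92.16, -1.908, 54.013, -1.931], TCP at [0.241, -0.684, 0.304] pointing down, gripper open.
Joint ranges: [-153.93, 153.93], [-27.13, 128.08], [-72.61, 78.16], [10.71, 143.7], [-87.88, 267.88], [4.46, 118.87], [-176.78, 176.78]. Speed limits (degrees/s): [147.25, 147.25, 180, 180, 180, 180, 180].

INTERFACE

Orientations are given as [roll, pitch, yaw] about the fixed x, y, z axes, in that order (R = Rz(yaw) Ry(pitch) Rx(roll)).
In Python, from bench import monitor, optics, job gives the robot as it stands.
- The arm moves only by the tool carry_out, never from a script. Its argument "motion" is a list of rows, each an object of numbers: "tx", "ty", "tz": the shift along the world's x, y, z in m; "rx", "ry", "rz": the turn, a rotation vector about the world's x, y, z in degrees; "hand": the gripper's target within -1 to 1 (shut at 1, half-way at 0, fully open at -1). A call has 1 to 12 rows; each row is the pose to reach, as a shift and turn from the pose commanded when the call began; what a row does not reach only later rows make up. A row lasts 1/8 s, in which the tool goes at most 62.5 mm and 10.7 degrees, less where a joint would pass 70% of its speed; a pose out of reach is approached as far as the arm can. A call with a gripper value outside its range is refused whole. The fingers move at their own pace and stop on an object; the grip force is fixed at half the most. Time passes only in rows, so rows that repeat a pose let the fingers close. It gives the time, the measured TCP pose, the force, the opening and the grip force at its end, in the units of the state.
- monitor.observe(): the state, without advancing time (a new reading comes with each control period).
- optics.capture(name): name is "scene" or "side" or "wrist"; returns (picture, depth): 384x512x3 uint8, blue, green, red; 384x512 float32, m along the optical axis (not along the pixel's ray), 0 where there is no reading.
- optics.camera_params(name): a dict with "K" (3x3 intrinsics, pixels), "R" (3x3) and "t" (3): a world point X has camera coordinates R X + t; the wrist camera has in their place "T_tool_cam" (4x4, takes a point from camera to tool coordinates, whose origin is the TCP and whose axes are the flange's). Camera axes: x right, y down, z forward; pixel columns grow to the right and rows downward; lengths in m; the calibration is good to about 2 mm. A picture is of the moment at which its call begins: read the wrist's pose just before it. camera_params takes no time and is no camera call.
- job.finish_job(): hands the job in; it is judged then, once.
Trained networks look in the newest picture that a camera, given by its name, has taken for a name from the list of things; names that differ only in an ending like _2 or _b are one class to them, and where a whole thing is asked for, a point or a joint stands for the part that bears it (a point fixed in the world has none). Each returns a list of dicts, best first, with "confidence" (0 to 1); they miss things now and then, are a little off and sometimes report something else, mostly with a low value. They report only what shows in the picture. A call takes as long as a camera call.
- optics.outline_of(thing, camera): "mask" (384x512 bool, what is visible of it) and "box" ([left, top, right, bottom] in pixels, round what is visible of it).
The state is a dict: "clock": time; "joint_pos": joint angles; "dq": joint speeds; "tau": joint torques, N m; "tcp_pos": TCP position; "tcp_rot": TCP orientation; "ft_force": force on the tool from outside, world axes, zero at the start; "moment": the same for the moment, N m; "opening": opening from 0.0 (shut) to 1.0 (fully open); "grip_force": force on a finger pad.
Only numpy, scipy, OpenCV 4.12 (cv2) and the standard library are available. Lean on these libraries where they do the work, as an engineer would, in place of code of your own. Each camera call takes 0.05 s, during which the arm holds its last target. There are 200 camera calls.

TASK

The four plug-in relays (square, round, long and smallest) are standing about on the brown sheet on the shut tool case. Put each one upright into the nest block of the test jig whose pocket has its shape, leaving the blocks where they sit in the carrier; when all four are fully seated, press the black knob in the middle down until the catch holds the carrier down, and let go.

Things in the scene. Friction and masses are not known exactly. Their poses are not given: they have to be found in the camera images.
- relay_square: Square plug-in relay: black cube-shaped cap on a pale base, 29 x 29 mm, 34 mm tall (blades 4 mm of that). It stands upright on its contact blades; origin: centre of the underside at the blade tips, z up.
- relay_round: Round plug-in flasher relay: plain aluminium can, 32 mm diameter, 40 mm tall (blades 4 mm of that). It stands upright on its contact blades; origin: centre of the underside at the blade tips, z up.
- relay_long: Long twin plug-in relay: black oblong cap on a grey base, 26 mm along its x, 48 mm along its y, 36 mm tall (blades 4 mm of that). It stands upright on its contact blades; origin: centre of the underside at the blade tips, z up.
- relay_small: Smallest plug-in relay: black cap on a grey base, 15.5 mm along its x, 23 mm along its y, 28 mm tall (blades 4 mm of that). It stands upright on its contact blades; origin: centre of the underside at the blade tips, z up.
- nest_square: Nest block for the square relay. A white plastic block 66 x 66 mm, 13 mm tall, lying loose between low rims in one of the four places of the jig's carrier, where it stays. Pocket for the square relay: 36 x 36 mm, sides along the block's x and y. The pocket is 8 mm deep with a 2.5 mm chamfer, so its floor is 5 mm above the block's underside. Origin: centre of the block's underside; z up.
- nest_round: Nest block for the round relay. A white plastic block 66 x 66 mm, 13 mm tall, lying loose between low rims in one of the four places of the jig's carrier, where it stays. Pocket for the round relay: 39 mm diameter. The pocket is 8 mm deep with a 2.5 mm chamfer, so its floor is 5 mm above the block's underside. Origin: centre of the block's underside; z up.
- nest_long: Nest block for the long relay. A white plastic block 66 x 66 mm, 13 mm tall, lying loose between low rims in one of the four places of the jig's carrier, where it stays. Pocket for the long relay: 33 mm along the block's x, 55 mm along its y. The pocket is 8 mm deep with a 2.5 mm chamfer, so its floor is 5 mm above the block's underside. Origin: centre of the block's underside; z up.
- nest_small: Nest block for the small relay. A white plastic block 66 x 66 mm, 13 mm tall, lying loose between low rims in one of the four places of the jig's carrier, where it stays. Pocket for the smallest relay: 22 mm along the block's x, 30 mm along its y. The pocket is 8 mm deep with a 2.5 mm chamfer, so its floor is 5 mm above the block's underside. Origin: centre of the block's underside; z up.
- press_knob (a point): Centre of the flat top of the black mushroom knob, 32 mm in diameter, on a post in the middle of the aluminium carrier, between the four nest blocks (whose centres lie 43 mm to either side of it along the jig's x and y). With the carrier up, the knob's top is 42 mm above the undersides of the nest blocks; it sinks with the carrier.
- carrier (a joint): How far the sprung carrier of the test jig has sunk, in m: 0 up (at the start), 0.0155 at its lower stop. Pressing the knob straight down takes about 8 N to start and up to 20 N on the way. At about 0.0125 a steel spring bolt at the jig's rear snaps over the carrier's edge and keeps it near 0.012 when let go; otherwise it rises to 0 again. The nest blocks ride on it.

How it is judged (in metres and radians):
On the way:
1. all four relays sit upright on the floors of their own nests while the carrier is still up (horizontal distance between relay_square and nest_square below 0.008 m and z of relay_square in the frame of nest_square below 0.009 m and angle between each of relay_square, relay_round, relay_long, relay_small's own z axis and vertical below 0.15 rad and horizontal distance between relay_round and nest_round below 0.008 m and z of relay_round in the frame of nest_round below 0.009 m and horizontal distance between relay_long and nest_long below 0.008 m and z of relay_long in the frame of nest_long below 0.009 m and horizontal distance between relay_small and nest_small below 0.008 m and z of relay_small in the frame of nest_small below 0.009 m and value of joint carrier below 0.008 m), for 0.2 s.
At the end, for the whole second after the job is handed in: Each relay stands released in its own nest (within 8 mm of its centre, within 4 mm of the pocket floor, within 0.15 rad of upright, at rest); the nest blocks are still in the carrier (moved under 20 mm); the catch holds the carrier more than 10.5 mm down (horizontal distance between relay_square and nest_square below 0.008 m and z of relay_square in the frame of nest_square below 0.009 m and angle between each of relay_square, relay_round, relay_long, relay_small's own z axis and vertical below 0.15 rad and horizontal distance between relay_round and nest_round below 0.008 m and z of relay_round in the frame of nest_round below 0.009 m and horizontal distance between relay_long and nest_long below 0.008 m and z of relay_long in the frame of nest_long below 0.009 m and horizontal distance between relay_small and nest_small below 0.008 m and z of relay_small in the frame of nest_small below 0.009 m and linear speed of each of relay_square, relay_round, relay_long, relay_small below 0.02 m/s and distance of each of nest_square, nest_round, nest_long, nest_small from where it was at the start of the episode below 0.02 m and value of joint carrier above 0.0105 m); the robot touches nothing.
It also fails if it takes over 125 s, if anything falls off the work surface, if the arm or the gripper's body presses on something with over 40 N, if the wrist force passes 120 N, or if a joint passes its speed limit or range.

## Working session

There is one attempt and no reset: what is moved stays moved. The work goes in short steps, Python scripts to look and compute and a tool call to move; the robot and the scene stay as the last step left them, time stands still between calls to the robot, and variables do not carry over. Pictures are saved under pics/ and viewed, at most 14 in all, crops included, and the job is handed in when it is done.

Besides the shell and the picture viewer there is one more tool, called after "Emit:" in YAML: its name, and indented under it one key for each argument. carry_out: Moves the arm, as the interface text tells. Its arguments: {"type":"object","properties":{"motion":{"type":"array"}},"required":["motion"]}

```bash
mkdir -p pics
cat > h.py <<'E'
import numpy as np, cv2
from bench import monitor, optics, job
from scipy.spatial.transform import Rotation as Ro
NAMES=["relay_square","relay_round","relay_long","relay_small","nest_square","nest_round","nest_long","nest_small","press_knob"]
def pose():
    s=monitor.observe(); return s
def cam2world(name,s=None):
    p=optics.camera_params(name); K=np.array(p["K"])
    if "T_tool_cam" in p:
        T=np.eye(4); T[:3,:3]=Ro.from_euler('xyz',s["tcp_rot"],degrees=True).as_matrix(); T[:3,3]=s["tcp_pos"]
        return K,T@np.array(p["T_tool_cam"])
    T=np.eye(4); R=np.array(p["R"]); T[:3,:3]=R.T; T[:3,3]=-R.T@np.array(p["t"]); return K,T
def cloud(depth,K,T):
    v,u=np.mgrid[:384,:512]; z=depth
    P=np.stack([(u-K[0,2])/K[0,0]*z,(v-K[1,2])/K[1,1]*z,z],-1)
    return P@T[:3,:3].T+T[:3,3]
def top(P,mask,depth,band=.004):
    """points of the top face: rect of top face"""
    m=cv2.erode(mask.astype(np.uint8),np.ones((3,3)))>0
    q=P[m&(depth>0)]
    if len(q)<10: return None
    zt=np.percentile(q[:,2],92)
    return zt,q[abs(q[:,2]-zt)<band],q
def report(name,things=NAMES):
    s=pose(); im,d=optics.capture(name); K,T=cam2world(name,s); P=cloud(d,K,T)
    for n in things:
        for r in optics.outline_of(n,name)[:1]:
            t=top(P,r["mask"],d)
            if t is None: print(n,r["confidence"],r["box"]);continue
            zt,q,_=t; (c,sz,a)=cv2.minAreaRect((q[:,:2]*1000).astype(np.float32))
            print(n,"%.2f"%r["confidence"],np.round(r["box"]),"top z %.4f"%np.median(q[:,2]),"c",np.round(c,1),"size",np.round(sz,1),"ang %.1f"%a,len(q))
    return im,d,P,s
E
python3 - <<'E'
from h import *
s=pose(); print(s)
for n in ("scene","side"):
    print(n); im,d,P,_=report(n); cv2.imwrite(f"pics/{n}0.png",im)
    K,T=cam2world(n); print(T.round(3))
E
```

```text
{'clock': 0.0, 'joint_pos': array([65.22900443, 33.92539593,  2.76850397, 92.23609299, -1.90992154,
       54.01374138, -1.93154243]), 'dq': array([-0.03402177,  0.00590526, -0.03394124, -0.07141936, -0.09791227,
       -0.15399957,  0.01570667]), 'tau': array([-7.89238038e-04, -5.48689950e+01,  1.54652037e+00, -1.98123246e+01,
        9.43368184e-03,  8.75606871e-03, -8.70643248e-06]), 'tcp_pos': array([ 0.24077035, -0.68314506,  0.30274751]), 'tcp_rot': array([-1.79871088e+02,  6.27558999e-03,  1.94156892e+01]), 'ft_force': array([-0.73419238, -0.50663843,  1.13923633]), 'moment': array([0.04466376, 0.04143704, 0.03284148]), 'grip_force': 0.0, 'opening': 0.9991129427179971}
scene
relay_square 0.49 [368. 242. 382. 264.] top z 0.1279 c [ 590.7 -219.7] size [23.8 25.5] ang 88.0 90
relay_round 0.68 [258. 222. 271. 240.] top z 0.1339 c [485.2   9.8] size [20.  20.4] ang 74.1 52
relay_long 0.68 [281. 195. 298. 215.] top z 0.1304 c [601.  32.] size [40.8 18.6] ang 7.2 76
relay_small 0.57 [333. 274. 345. 291.] top z 0.1215 c [ 477.4 -209.9] size [12.6 17.4] ang 46.8 41
nest_square 0.97 [16
[... 788 characters left out ...]
relay_long 0.57 [276. 210. 291. 223.] top z 0.1298 c [600.   31.9] size [38.7 19.4] ang 4.6 60
relay_small 0.39 [245. 289. 255. 301.] top z 0.1221 c [ 479.2 -212.9] size [ 9.2 17.9] ang 40.3 30
nest_round 0.51 [229. 151. 250. 170.] top z 0.1706 c [490.5 248.6] size [59.  66.6] ang 3.6 144
nest_long 0.74 [254. 149. 277. 167.] top z 0.1705 c [574.6 258.1] size [61.9 65.4] ang 5.2 115
nest_small 0.63 [248. 137. 269. 148.] top z 0.1706 c [571.6 341.2] size [50.6 64.1] ang 4.7 93
press_knob 0.81 [231. 139. 273. 176.] top z 0.1991 c [528.3 294. ] size [16.8 18.8] ang 35.3 23
[[ 0.993 -0.091  0.071  0.458]
 [-0.113 -0.662  0.741 -0.713]
 [-0.021 -0.744 -0.668  0.888]
 [ 0.     0.     0.     1.   ]]
```

Run:
```python
import cv2
a=cv2.imread("pics/scene0.png");cv2.imwrite("pics/s1.png",cv2.resize(a[130:310,120:430],(800,465),interpolation=cv2.INTER_CUBIC))
```

```text
(no output)
```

View pics/scene0.png

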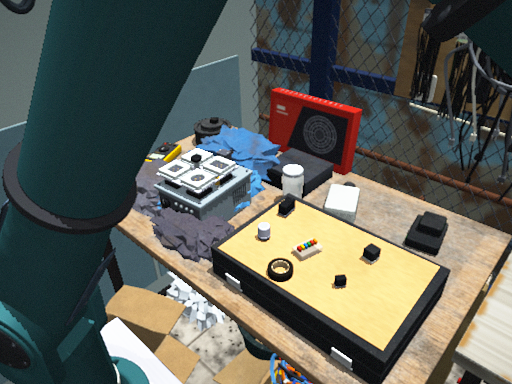

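View pics/s1.png

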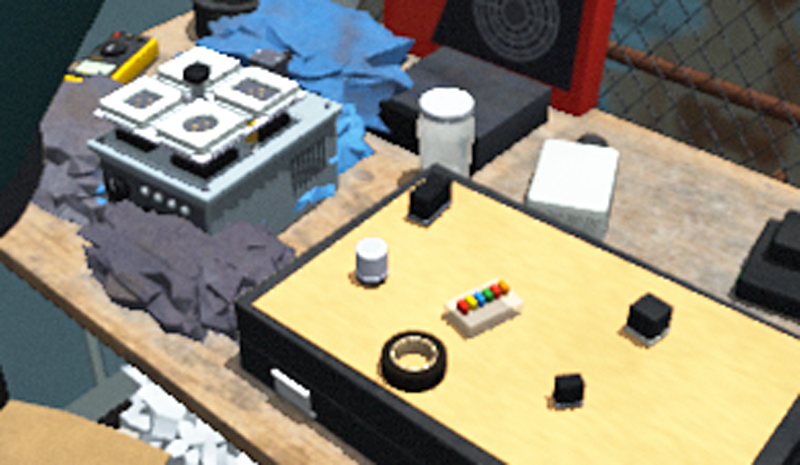

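Emit:
carry_out:
  motion:
    - {"tx": 0.05, "ty": 0.08, "rz": -4}
    - {"tx": 0.1, "ty": 0.16, "rz": -9}
    - {"tx": 0.15, "ty": 0.24, "rz": -14}
    - {"tx": 0.2, "ty": 0.32, "rz": -14}
    - {"tx": 0.24, "ty": 0.39, "rz": -14}
    - {"tx": 0.265, "ty": 0.43, "rz": -14}
    - {"tx": 0.275, "ty": 0.46, "rz": -14}
    - {"tx": 0.275, "ty": 0.46, "rz": -14}
    - {"tx": 0.275, "ty": 0.46, "rz": -14}
    - {"tx": 0.275, "ty": 0.46, "rz": -14}

```text
invalid input
```

Run:
```python
from h import *
s=pose(); print(s["clock"],s["joint_pos"].round(1),s["tcp_pos"],s["tcp_rot"])
im,d,P,_=report("wrist"); cv2.imwrite("pics/w1.png",im); print(optics.camera_params("wrist"))
```

```text
1.0 [65.2 33.9  2.8 92.2 -1.9 54.  -1.9] [ 0.24097783 -0.68380331  0.30392137] [1.79997042e+02 3.69179817e-03 1.94163606e+01]
{'K': array([[293.26965446,   0.        , 256.8457354 ],
       [  0.        , 293.26965446, 196.02034291],
       [  0.        ,   0.        ,   1.        ]]), 'T_tool_cam': array([[-1.55392942e-03, -9.58188830e-01, -2.86132402e-01,
         7.36408176e-02],
       [ 9.99998790e-01, -1.46921382e-03, -5.10753996e-04,
         9.14351273e-04],
       [ 6.90090950e-05, -2.86132849e-01,  9.58189954e-01,
        -7.02888758e-02],
       [ 0.00000000e+00,  0.00000000e+00,  0.00000000e+00,
         1.00000000e+00]])}
```

View pics/w1.png

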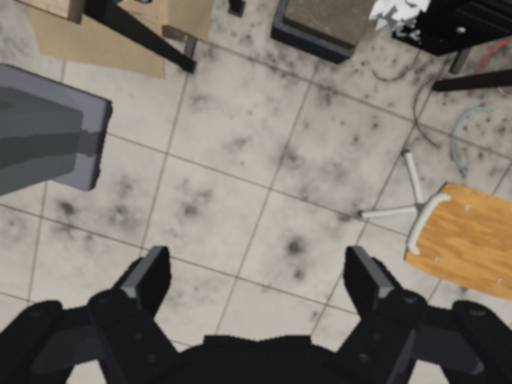

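The picture shows only the floor, and the fingers at the bottom (x≈150 and 365). The move was refused, so I'll give every field in each row.

Emit:
carry_out:
  motion:
    - {"tx": 0.03, "ty": 0.05, "tz": 0, "rx": 0, "ry": 0, "rz": -4, "hand": -1}
    - {"tx": 0.06, "ty": 0.1, "tz": 0, "rx": 0, "ry": 0, "rz": -9, "hand": -1}
    - {"tx": 0.09, "ty": 0.15, "tz": 0, "rx": 0, "ry": 0, "rz": -14, "hand": -1}
    - {"tx": 0.12, "ty": 0.2, "tz": 0, "rx": 0, "ry": 0, "rz": -14, "hand": -1}
    - {"tx": 0.15, "ty": 0.25, "tz": 0, "rx": 0, "ry": 0, "rz": -14, "hand": -1}
    - {"tx": 0.18, "ty": 0.3, "tz": 0, "rx": 0, "ry": 0, "rz": -14, "hand": -1}
    - {"tx": 0.21, "ty": 0.35, "tz": 0, "rx": 0, "ry": 0, "rz": -14, "hand": -1}
    - {"tx": 0.24, "ty": 0.4, "tz": 0, "rx": 0, "ry": 0, "rz": -14, "hand": -1}
    - {"tx": 0.265, "ty": 0.44, "tz": 0, "rx": 0, "ry": 0, "rz": -14, "hand": -1}
    - {"tx": 0.275, "ty": 0.46, "tz": 0, "rx": 0, "ry": 0, "rz": -14, "hand": -1}
    - {"tx": 0.275, "ty": 0.46, "tz": 0, "rx": 0, "ry": 0, "rz": -14, "hand": -1}

```text
clock: 2.88
tcp_pos: [0.5171, -0.2216, 0.304]
tcp_rot: [-180.0, -0.0, 5.7]
ft_force: [-0.4, 0.0, -0.7]
opening: 0.997
grip_force: 0.0
```

Run:
```python
from h import *
s=pose(); print(s["clock"],s["joint_pos"].round(1),s["tcp_pos"],s["tcp_rot"])
im,d,P,_=report("wrist",["relay_square","relay_small"]); cv2.imwrite("pics/w2.png",im)
```

```text
2.875 [ 16.3  22.2   3.  113.5  -1.7  44.3 -64. ] [ 0.51712043 -0.22162864  0.30402218] [-1.79965694e+02 -4.13213633e-02  5.68461662e+00]
relay_square 0.58 [243.  83. 281. 128.] top z 0.1286 c [ 593.9 -218.2] size [26.5 26.1] ang 82.1 1103
relay_small 0.67 [229. 209. 256. 241.] top z 0.1225 c [ 481.9 -209.5] size [12.6 20.8] ang 49.5 294
```

View pics/w2.png

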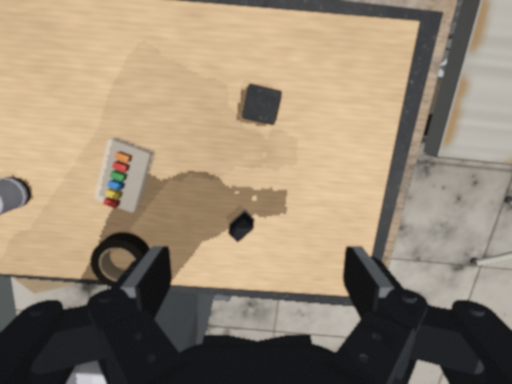

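Square relay's cap is at about (261,104) and the small one at (241,226), both clear of clutter. Next I grasp the square relay.

Emit:
carry_out:
  motion:
    - {"tx": 0.04, "ty": 0.003, "tz": -0.02, "rx": 0, "ry": 0, "rz": -7, "hand": -1}
    - {"tx": 0.0765, "ty": 0.003, "tz": -0.04, "rx": 0, "ry": 0, "rz": -13.7, "hand": -1}
    - {"tx": 0.0765, "ty": 0.003, "tz": -0.06, "rx": 0, "ry": 0, "rz": -13.7, "hand": -1}
    - {"tx": 0.0765, "ty": 0.003, "tz": -0.085, "rx": 0, "ry": 0, "rz": -13.7, "hand": -1}
    - {"tx": 0.0765, "ty": 0.003, "tz": -0.105, "rx": 0, "ry": 0, "rz": -13.7, "hand": -1}
    - {"tx": 0.0765, "ty": 0.003, "tz": -0.12, "rx": 0, "ry": 0, "rz": -13.7, "hand": -1}
    - {"tx": 0.0765, "ty": 0.003, "tz": -0.126, "rx": 0, "ry": 0, "rz": -13.7, "hand": -1}
    - {"tx": 0.0765, "ty": 0.003, "tz": -0.126, "rx": 0, "ry": 0, "rz": -13.7, "hand": -1}
    - {"tx": 0.0765, "ty": 0.003, "tz": -0.126, "rx": 0, "ry": 0, "rz": -13.7, "hand": 0}
    - {"tx": 0.0765, "ty": 0.003, "tz": -0.126, "rx": 0, "ry": 0, "rz": -13.7, "hand": 1}
    - {"tx": 0.0765, "ty": 0.003, "tz": -0.126, "rx": 0, "ry": 0, "rz": -13.7, "hand": 1}
    - {"tx": 0.0765, "ty": 0.003, "tz": -0.126, "rx": 0, "ry": 0, "rz": -13.7, "hand": 1}

```text
clock: 4.53
tcp_pos: [0.5929, -0.2208, 0.1785]
tcp_rot: [180.0, -0.1, -8.3]
ft_force: [-0.1, 0.4, 2.7]
opening: 0.326
grip_force: 60.1
```

Emit:
carry_out:
  motion:
    - {"tx": 0, "ty": 0, "tz": 0.04, "rx": 0, "ry": 0, "rz": 0, "hand": 1}
    - {"tx": -0.01, "ty": 0.01, "tz": 0.1, "rx": 0, "ry": 0, "rz": 0, "hand": 1}
    - {"tx": -0.03, "ty": 0.04, "tz": 0.145, "rx": 0, "ry": 0, "rz": 3, "hand": 1}
    - {"tx": -0.05, "ty": 0.09, "tz": 0.17, "rx": 0, "ry": 0, "rz": 6, "hand": 1}
    - {"tx": -0.06, "ty": 0.15, "tz": 0.18, "rx": 0, "ry": 0, "rz": 9, "hand": 1}
    - {"tx": -0.07, "ty": 0.21, "tz": 0.18, "rx": 0, "ry": 0, "rz": 13, "hand": 1}
    - {"tx": -0.08, "ty": 0.27, "tz": 0.18, "rx": 0, "ry": 0, "rz": 13, "hand": 1}
    - {"tx": -0.09, "ty": 0.33, "tz": 0.18, "rx": 0, "ry": 0, "rz": 13, "hand": 1}
    - {"tx": -0.1, "ty": 0.39, "tz": 0.18, "rx": 0, "ry": 0, "rz": 13, "hand": 1}
    - {"tx": -0.11, "ty": 0.45, "tz": 0.18, "rx": 0, "ry": 0, "rz": 13, "hand": 1}
    - {"tx": -0.113, "ty": 0.5, "tz": 0.18, "rx": 0, "ry": 0, "rz": 13, "hand": 1}
    - {"tx": -0.113, "ty": 0.516, "tz": 0.18, "rx": 0, "ry": 0, "rz": 13, "hand": 1}

```text
clock: 6.02
tcp_pos: [0.478, 0.2993, 0.3578]
tcp_rot: [-179.9, 0.0, 5.1]
ft_force: [0.2, -1.1, -1.0]
opening: 0.329
grip_force: 59.9
```

Run:
```python
from h import *
s=pose(); print(s["clock"],s["joint_pos"].round(1),s["tcp_pos"],s["tcp_rot"],s["opening"],s["dq"].round(1))
im,d,P,_=report("wrist",["nest_square","nest_round","nest_long","nest_small","press_knob","relay_square"]); cv2.imwrite("pics/w3.png",im)
np.save("P3.npy",P)
```

```text
6.025 [ -31.9   18.8   -6.   109.9    2.4   51.3 -124.1] [0.47802245 0.29933966 0.35784367] [-1.79898277e+02  1.59499972e-02  5.06658712e+00] 0.3286237193444412 [ -7.5   4.6   1.8  -6.3   2.6   3.8 -10.9]
nest_square 0.93 [174. 142. 253. 220.] top z 0.1713 c [484.4 338.2] size [65.5 64.6] ang 4.7 3481
nest_round 0.64 [275. 145. 352. 220.] top z 0.1713 c [492.2 252.6] size [65.7 64.6] ang 5.5 3600
nest_long 0.78 [271.  36. 357. 121.] top z 0.1713 c [577.5 260.4] size [64.4 65.8] ang 5.0 3907
nest_small 0.80 [167.  38. 254. 125.] top z 0.1713 c [569.3 346. ] size [64.5 65. ] ang 5.1 5579
press_knob 0.65 [162.  17. 359. 222.] top z 0.2002 c [531.2 299.7] size [29.8 30.4] ang 51.7 1263
relay_square 0.69 [226. 219. 289. 300.] top z 0.3078 c [479.5 299. ] size [28.1 27.2] ang 5.9 3077
```

View pics/w3.png

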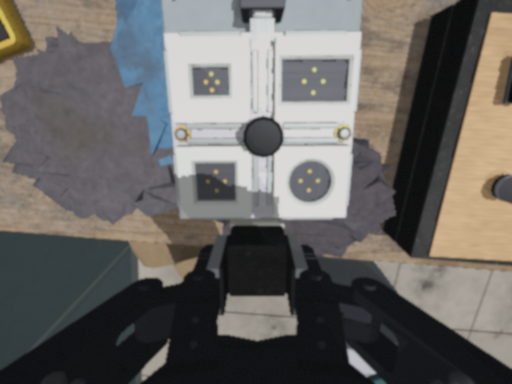

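The picture shows the nests: small (210,80), long (315,80), square (215,182), round (310,182), with the knob at (263,136). The long and small pockets both run along image-horizontal, which is world y. The arm was still creeping, so I'll hold one row and re-measure.

Emit:
carry_out:
  motion:
    - {"tx": 0, "ty": 0, "tz": 0, "rx": 0, "ry": 0, "rz": 0, "hand": 1}
    - {"tx": 0, "ty": 0, "tz": 0, "rx": 0, "ry": 0, "rz": 0, "hand": 1}

```text
clock: 6.62
tcp_pos: [0.4797, 0.2945, 0.358]
tcp_rot: [180.0, -0.0, 4.6]
ft_force: [0.0, 0.2, -0.2]
opening: 0.326
grip_force: 59.9
```

Run:
```python
from h import *
s=pose(); print(s["clock"],s["tcp_pos"],s["tcp_rot"],s["dq"].round(1))
im,d,P,_=report("wrist",["nest_square","nest_round","nest_long","nest_small","press_knob","relay_square"])
# pocket floors
for n in ["nest_square","nest_round","nest_long","nest_small"]:
    m=optics.outline_of(n,"wrist")[0]["mask"]; m=cv2.morphologyEx(m.astype(np.uint8),cv2.MORPH_CLOSE,np.ones((25,25)))>0
    q=P[m]; f=q[(q[:,2]<.1665)&(q[:,2]>.158)]
    c0=np.median(P[m][:,:2],0); f=f[np.hypot(*(f[:,:2]-c0).T)<.033]
    print(n,"floor",np.median(f[:,2]),cv2.minAreaRect((f[:,:2]*1000).astype(np.float32)),len(f))
```

```text
6.625 [0.47967807 0.29450908 0.35799694] [ 1.79994512e+02 -6.11342442e-03  4.64902521e+00] [-0.3  0.1 -0.2 -0.1 -0.1 -0.  -0. ]
nest_square 0.85 [166. 143. 248. 220.] top z 0.1714 c [483.9 338. ] size [66.4 65.8] ang 5.5 3567
nest_round 0.70 [269. 146. 345. 220.] top z 0.1713 c [491.7 252.5] size [66.5 64.7] ang 5.4 3654
nest_long 0.70 [260.  38. 350. 123.] top z 0.1712 c [577.7 260.2] size [64.7 64.7] ang 5.1 3756
nest_small 0.98 [157.  38. 245. 123.] top z 0.1714 c [569.6 346.3] size [65.8 66. ] ang 5.4 5634
press_knob 0.58 [156.  18. 356. 222.] top z 0.2003 c [531.2 299.9] size [30.1 30.6] ang 54.4 1255
relay_square 0.85 [226. 220. 288. 299.] top z 0.3079 c [481.6 294.2] size [27.3 26.7] ang 4.0 3029
nest_square floor 0.16377890652384436 ((491.0077819824219, 339.2891845703125), (51.72141647338867, 35.8797607421875), 5.460474014282227) 1477
nest_round floor 0.16377335609817772 ((498.7929992675781, 252.31546020507812), (53.082096099853516, 38.358055114746094), 1.3965444564819336) 1356
nest_long floor 0.16372537371667267 ((577.64697265625, 259.809326171875), (33.16592788696289, 54.824825286865234), 5.41348934173584) 2763
nest_small floor 0.1637254197075178 ((573.2174682617188, 344.0643615722656), (45.94097900390625, 44.231201171875), 48.44330596923828) 998
```

Emit:
carry_out:
  motion:
    - {"tx": 0.002, "ty": 0.03, "tz": -0.03, "rx": 0, "ry": 0, "rz": 0.5, "hand": 1}
    - {"tx": 0.002, "ty": 0.042, "tz": -0.06, "rx": 0, "ry": 0, "rz": 0.5, "hand": 1}
    - {"tx": 0.002, "ty": 0.042, "tz": -0.085, "rx": 0, "ry": 0, "rz": 0.5, "hand": 1}
    - {"tx": 0.002, "ty": 0.042, "tz": -0.089, "rx": 0, "ry": 0, "rz": 0.5, "hand": 1}
    - {"tx": 0.002, "ty": 0.042, "tz": -0.089, "rx": 0, "ry": 0, "rz": 0.5, "hand": 1}
    - {"tx": 0.002, "ty": 0.042, "tz": -0.089, "rx": 0, "ry": 0, "rz": 0.5, "hand": 1}

```text
clock: 7.92
tcp_pos: [0.4822, 0.3375, 0.2702]
tcp_rot: [-179.9, -0.1, 5.2]
ft_force: [-0.3, 0.7, 0.2]
opening: 0.33
grip_force: 59.9
```

Run:
```python
from h import *
s=pose(); print(s["clock"],s["tcp_pos"],s["tcp_rot"],s["dq"].round(1))
im,d,P,_=report("wrist",["nest_square","nest_round","nest_long","nest_small","press_knob","relay_square"]); cv2.imwrite("pics/w4.png",im)
im,d,P,_=report("scene",["nest_square","relay_square"]); cv2.imwrite("pics/s4.png",cv2.resize(im[100:220,110:270],(800,600)))
```

```text
7.925 [0.48216423 0.33746588 0.27018717] [-1.79929041e+02 -1.18248982e-01  5.18694409e+00] [ 0.  -0.2 -0.1  0.1  0.1 -0.2 -0. ]
nest_square 0.79 [198. 172. 312. 244.] top z 0.1713 c [495.7 339.1] size [42.8 65.2] ang 5.1 4300
nest_round 0.32 [199. 172. 310. 247.] top z 0.1713 c [495.7 339.1] size [42.8 65. ] ang 5.1 4239
nest_long 0.66 [341.  12. 488. 143.] top z 0.1712 c [578.  260.5] size [66.2 67.2] ang 5.2 9414
press_knob 0.68 [183.   0. 481. 274.] top z 0.2002 c [531.6 299.7] size [29.8 31. ] ang 29.3 3049
relay_square 0.74 [227. 218. 287. 299.] top z 0.2201 c [484.  337.2] size [27.7 26.7] ang 5.3 3017
nest_square 0.71 [158. 162. 193. 179.] top z 0.1703 c [481.9 333. ] size [64. 61.] ang 4.5 160
```

View pics/w4.png

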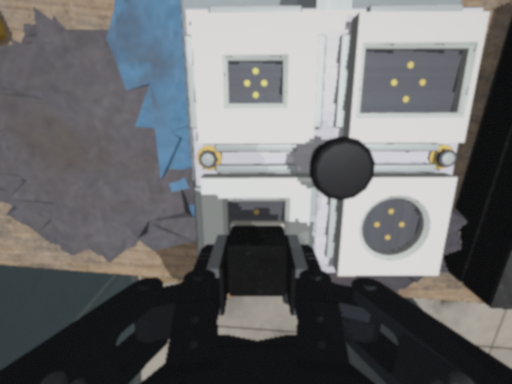

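The held relay is centred at u=257 and the square pocket spans u 228–286, so they are aligned in y. The measured x values agree too, so I lower and release.

Emit:
carry_out:
  motion:
    - {"tx": 0, "ty": 0, "tz": -0.008, "rx": 0, "ry": 0, "rz": 0, "hand": 1}
    - {"tx": 0, "ty": 0, "tz": -0.016, "rx": 0, "ry": 0, "rz": 0, "hand": 1}
    - {"tx": 0, "ty": 0, "tz": -0.021, "rx": 0, "ry": 0, "rz": 0, "hand": 1}
    - {"tx": 0, "ty": 0, "tz": -0.021, "rx": 0, "ry": 0, "rz": 0, "hand": 1}
    - {"tx": 0, "ty": 0, "tz": -0.021, "rx": 0, "ry": 0, "rz": 0, "hand": 0}
    - {"tx": 0, "ty": 0, "tz": -0.021, "rx": 0, "ry": 0, "rz": 0, "hand": 0}
    - {"tx": 0, "ty": 0, "tz": -0.021, "rx": 0, "ry": 0, "rz": 0, "hand": -0.1}
    - {"tx": 0, "ty": 0, "tz": 0.0, "rx": 0, "ry": 0, "rz": 0, "hand": -0.1}
    - {"tx": 0, "ty": 0, "tz": 0.03, "rx": 0, "ry": 0, "rz": 0, "hand": -0.1}
    - {"tx": 0, "ty": -0.02, "tz": 0.07, "rx": 0, "ry": 0, "rz": 0, "hand": -0.1}
    - {"tx": 0, "ty": -0.07, "tz": 0.09, "rx": 0, "ry": 0, "rz": 0, "hand": -1}
    - {"tx": 0, "ty": -0.12, "tz": 0.09, "rx": 0, "ry": 0, "rz": 0, "hand": -1}

```text
clock: 9.93
tcp_pos: [0.4823, 0.2168, 0.3611]
tcp_rot: [-179.9, -0.3, 5.3]
ft_force: [1.1, -0.0, 0.8]
opening: 0.946
grip_force: 0.0
```

Run:
```python
from h import *
s=pose(); print(s["clock"],s["tcp_pos"],s["tcp_rot"],s["dq"].round(1))
im,d,P,_=report("wrist",["nest_square","relay_square","relay_round","relay_long"]); cv2.imwrite("pics/w5.png",im)
im,d,P,_=report("scene",["nest_square","relay_square"])
im,d,P,_=report("side",["nest_square","relay_square"])
```

```text
9.925 [0.48234915 0.21675996 0.36107047] [-179.89548528   -0.2646429     5.28056803] [ 32.9 -12.9   7.1  22.7  -3.6  -7.8  39.5]
nest_square 0.55 [ 82. 138. 167. 218.] top z 0.1713 c [484.3 337.8] size [65.6 66.3] ang 5.1 2784
relay_square 0.82 [ 93. 167. 143. 210.] top z 0.1973 c [482.5 336.6] size [27.8 28.1] ang 5.0 1085
relay_round 0.72 [416. 172. 461. 206.] top z 0.1347 c [490.8  15.1] size [26.  26.1] ang 79.4 521
relay_long 0.88 [424.  51. 474. 102.] top z 0.1308 c [603.9  37. ] size [45.5 24.1] ang 5.8 1240
nest_square 0.51 [160. 164. 195. 179.] top z 0.1699 c [479.5 333.9] size [61.  62.7] ang 5.8 107
relay_square 0.61 [167. 156. 181. 174.] top z 0.1959 c [477.1 331.8] size [19.6 18.7] ang 7.3 36
nest_square 0.61 [223. 141. 246. 154.] top z 0.1713 c [481.5 330.3] size [55.9 56.2] ang 8.5 46
relay_square 0.57 [230. 138. 237. 149.] top z 0.1890 c [476.9 323.3] size [11.1  2.2] ang 20.6 6
```

View pics/w5.png

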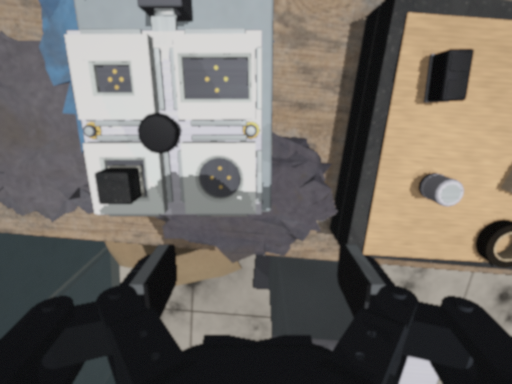

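The square relay is seated: its top z of 0.197 matches the floor plus 34 mm, and it sits at about (118,187). The long relay is at (450,75) and the round one at (440,190). Now I move over to those.

Emit:
carry_out:
  motion:
    - {"tx": -0.003, "ty": -0.05, "tz": 0, "rx": 0, "ry": 0, "rz": 0, "hand": -1}
    - {"tx": -0.006, "ty": -0.11, "tz": -0.01, "rx": 0, "ry": 0, "rz": 0, "hand": -1}
    - {"tx": -0.01, "ty": -0.16, "tz": -0.04, "rx": 0, "ry": 0, "rz": 0, "hand": -1}
    - {"tx": -0.012, "ty": -0.1975, "tz": -0.06, "rx": 0, "ry": 0, "rz": 0, "hand": -1}
    - {"tx": -0.012, "ty": -0.1975, "tz": -0.06, "rx": 0, "ry": 0, "rz": 0, "hand": -1}
    - {"tx": -0.012, "ty": -0.1975, "tz": -0.06, "rx": 0, "ry": 0, "rz": 0, "hand": -1}
    - {"tx": -0.012, "ty": -0.1975, "tz": -0.06, "rx": 0, "ry": 0, "rz": 0, "hand": -1}

```text
clock: 11.35
tcp_pos: [0.4702, 0.0214, 0.2995]
tcp_rot: [-180.0, -0.1, 5.4]
ft_force: [-0.1, 0.1, 0.4]
opening: 1.002
grip_force: 0.0
```

Run:
```python
from h import *
s=pose(); print(s["clock"],s["tcp_pos"],s["tcp_rot"],s["dq"].round(1),s["joint_pos"].round(1))
im,d,P,_=report("wrist",["relay_round","relay_long"])
```

```text
11.35 [0.47021345 0.02142722 0.29950506] [-1.79962097e+02 -9.64411261e-02  5.38128890e+00] [-0.  -0.1  0.2  0.2  0.1  0.   0.1] [ -7.6  16.1  -0.6 124.4   0.2  39.5 -93. ]
relay_round 0.76 [250. 152. 285. 195.] top z 0.1348 c [492.2  13.5] size [26.1 26.9] ang 48.4 849
relay_long 0.64 [234.   2. 272.  65.] top z 0.1307 c [599.7  35. ] size [36.6 23.2] ang 6.2 1782
```

Emit:
carry_out:
  motion:
    - {"tx": 0.0215, "ty": -0.0075, "tz": -0.03, "rx": 0, "ry": 0, "rz": 0, "hand": -1}
    - {"tx": 0.0215, "ty": -0.0075, "tz": -0.06, "rx": 0, "ry": 0, "rz": 0, "hand": -1}
    - {"tx": 0.0215, "ty": -0.0075, "tz": -0.09, "rx": 0, "ry": 0, "rz": 0, "hand": -1}
    - {"tx": 0.0215, "ty": -0.0075, "tz": -0.11, "rx": 0, "ry": 0, "rz": 0, "hand": -1}
    - {"tx": 0.0215, "ty": -0.0075, "tz": -0.12, "rx": 0, "ry": 0, "rz": 0, "hand": -1}
    - {"tx": 0.0215, "ty": -0.0075, "tz": -0.12, "rx": 0, "ry": 0, "rz": 0, "hand": -1}
    - {"tx": 0.0215, "ty": -0.0075, "tz": -0.12, "rx": 0, "ry": 0, "rz": 0, "hand": 0}
    - {"tx": 0.0215, "ty": -0.0075, "tz": -0.12, "rx": 0, "ry": 0, "rz": 0, "hand": 1}
    - {"tx": 0.0215, "ty": -0.0075, "tz": -0.12, "rx": 0, "ry": 0, "rz": 0, "hand": 1}
    - {"tx": 0.0215, "ty": -0.0075, "tz": -0.12, "rx": 0, "ry": 0, "rz": 0, "hand": 1}
    - {"tx": 0.0215, "ty": -0.0075, "tz": -0.08, "rx": 0, "ry": 0, "rz": 0, "hand": 1}
    - {"tx": 0.0215, "ty": 0.01, "tz": -0.02, "rx": 0, "ry": 0, "rz": 0, "hand": 1}

```text
clock: 13.0
tcp_pos: [0.4898, 0.0284, 0.2787]
tcp_rot: [179.9, 0.3, 5.1]
ft_force: [1.9, -0.6, -0.7]
opening: 0.336
grip_force: 59.4
```

Emit:
carry_out:
  motion:
    - {"tx": 0, "ty": 0.04, "tz": 0.02, "rx": 0, "ry": 0, "rz": 0, "hand": 1}
    - {"tx": 0, "ty": 0.09, "tz": 0.03, "rx": 0, "ry": 0, "rz": 0, "hand": 1}
    - {"tx": 0, "ty": 0.14, "tz": 0.03, "rx": 0, "ry": 0, "rz": 0, "hand": 1}
    - {"tx": 0, "ty": 0.19, "tz": 0.02, "rx": 0, "ry": 0, "rz": 0, "hand": 1}
    - {"tx": 0, "ty": 0.215, "tz": 0.01, "rx": 0, "ry": 0, "rz": 0, "hand": 1}
    - {"tx": 0, "ty": 0.222, "tz": -0.005, "rx": 0, "ry": 0, "rz": 0, "hand": 1}
    - {"tx": 0, "ty": 0.222, "tz": -0.005, "rx": 0, "ry": 0, "rz": 0, "hand": 1}
    - {"tx": 0, "ty": 0.222, "tz": -0.005, "rx": 0, "ry": 0, "rz": 0, "hand": 1}
    - {"tx": 0, "ty": 0.222, "tz": -0.005, "rx": 0, "ry": 0, "rz": 0, "hand": 1}

```text
clock: 14.12
tcp_pos: [0.4915, 0.2503, 0.2744]
tcp_rot: [180.0, -0.0, 5.1]
ft_force: [0.0, -0.1, -0.3]
opening: 0.334
grip_force: 59.4
```

Run:
```python
from h import *
s=pose(); print(s["clock"],s["tcp_pos"],s["tcp_rot"],s["opening"])
im,d,P,_=report("wrist",["nest_round","relay_round","nest_long","press_knob"]); cv2.imwrite("pics/w6.png",im)
```

```text
14.125 [0.49145152 0.25029164 0.27436899] [ 1.79981218e+02 -3.71125485e-02  5.07824310e+00] 0.3339532861575171
nest_round 0.60 [198. 176. 312. 246.] top z 0.1713 c [503.5 253.5] size [44.1 65.6] ang 6.2 4307
relay_round 0.87 [229. 221. 286. 307.] top z 0.2292 c [492.1 249.7] size [27.9 26.5] ang 5.7 2673
nest_long 0.92 [184.  16. 311. 144.] top z 0.1712 c [577.8 260. ] size [65.2 65.8] ang 5.3 8596
press_knob 0.66 [ 32.   0. 320. 272.] top z 0.2002 c [531.1 298.2] size [30.5 29.7] ang 29.2 2854
```

View pics/w6.png

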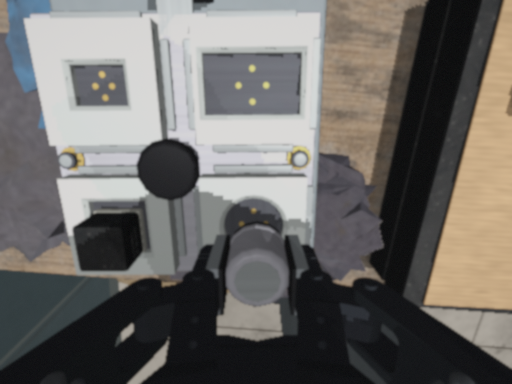

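Can and pocket agree to about 2 mm (can at u=257, pocket at u≈255), so I lower it with +2 mm in y.

Emit:
carry_out:
  motion:
    - {"tx": 0, "ty": 0.0015, "tz": -0.008, "rx": 0, "ry": 0, "rz": 0, "hand": 1}
    - {"tx": 0, "ty": 0.0015, "tz": -0.016, "rx": 0, "ry": 0, "rz": 0, "hand": 1}
    - {"tx": 0, "ty": 0.0015, "tz": -0.024, "rx": 0, "ry": 0, "rz": 0, "hand": 1}
    - {"tx": 0, "ty": 0.0015, "tz": -0.024, "rx": 0, "ry": 0, "rz": 0, "hand": 1}
    - {"tx": 0, "ty": 0.0015, "tz": -0.024, "rx": 0, "ry": 0, "rz": 0, "hand": 0}
    - {"tx": 0, "ty": 0.0015, "tz": -0.024, "rx": 0, "ry": 0, "rz": 0, "hand": 0}
    - {"tx": 0, "ty": 0.0015, "tz": -0.024, "rx": 0, "ry": 0, "rz": 0, "hand": -0.2}
    - {"tx": 0, "ty": 0.0015, "tz": 0.0, "rx": 0, "ry": 0, "rz": 0, "hand": -0.2}
    - {"tx": 0, "ty": 0.0015, "tz": 0.03, "rx": 0, "ry": 0, "rz": 0, "hand": -0.2}
    - {"tx": 0, "ty": -0.02, "tz": 0.06, "rx": 0, "ry": 0, "rz": 0, "hand": -0.2}
    - {"tx": 0, "ty": -0.06, "tz": 0.07, "rx": 0, "ry": 0, "rz": 0, "hand": -1}
    - {"tx": 0.02, "ty": -0.11, "tz": 0.07, "rx": 0, "ry": 0, "rz": 0, "hand": -1}

```text
clock: 15.88
tcp_pos: [0.5105, 0.1422, 0.3454]
tcp_rot: [-179.9, -0.1, 5.4]
ft_force: [0.6, -1.2, -0.0]
opening: 0.987
grip_force: 0.0
```

Run:
```python
from h import *
s=pose(); print(s["clock"],s["tcp_pos"],s["tcp_rot"],s["opening"])
im,d,P,_=report("wrist",["nest_round","relay_round","relay_long"]); cv2.imwrite("pics/w7.png",im)
```

```text
15.875 [0.51049623 0.14220536 0.34535112] [-1.79915117e+02 -1.25513493e-01  5.44748477e+00] 0.986972784970365
nest_round 0.76 [ 87. 169. 176. 245.] top z 0.1713 c [492.2 252.3] size [66.4 66.7] ang 5.3 3112
relay_round 0.71 [ 94. 190. 149. 240.] top z 0.2035 c [490.9 251.7] size [27.7 27.5] ang 30.9 976
relay_long 0.88 [350.  72. 396. 122.] top z 0.1308 c [604.3  36.7] size [44.9 23.7] ang 5.7 1283
```

Run:
```python
from h import *
for n in ("wrist","scene","side"):
    s=pose(); im,d=optics.capture(n); K,T=cam2world(n,s); P=cloud(d,K,T)[d>0]
    for y0 in np.arange(-.04,.14,.02):
        q=P[(P[:,0]>.58)&(P[:,0]<.625)&(P[:,1]>y0)&(P[:,1]<y0+.02)]
        q2=P[(P[:,0]>.625)&(P[:,0]<.68)&(P[:,1]>y0)&(P[:,1]<y0+.02)]
        print(n,"%.2f"%y0,*[np.percentile(a[:,2],[50,97]).round(3) if len(a) else None for a in (q,q2)])
```

```text
wrist -0.04 [0.095 0.096] [0.094 0.096]
wrist -0.02 [0.095 0.096] [0.094 0.096]
wrist 0.00 [0.095 0.096] [0.094 0.096]
wrist 0.02 [0.131 0.132] [0.094 0.13 ]
wrist 0.04 [0.112 0.132] [0.094 0.104]
wrist 0.06 [0.095 0.096] [0.094 0.096]
wrist 0.08 [0.089 0.091] [0.089 0.092]
wrist 0.10 [0.    0.002] [0.    0.002]
wrist 0.12 [0.    0.002] [0.    0.002]
scene -0.04 [0.094 0.096] [0.094 0.096]
scene -0.02 [0.094 0.096] [0.094 0.096]
scene 0.00 [0.094 0.096] [0.093 0.096]
scene 0.02 [0.117 0.131] [0.094 0.129]
scene 0.04 [0.124 0.131] [0.091 0.095]
scene 0.06 [0.094 0.096] [0.09  0.094]
scene 0.08 [0.09  0.092] [0.09  0.092]
scene 0.10 None None
scene 0.12 [-0.561 -0.559] None
side -0.04 [0.094 0.096] [0.093 0.096]
side -0.02 [0.094 0.097] [0.093 0.096]
side 0.00 [0.094 0.097] [0.093 0.096]
side 0.02 [0.118 0.132] [0.094 0.113]
side 0.04 [0.13  0.132] [0.093 0.096]
side 0.06 [0.094 0.095] [0.093 0.096]
side 0.08 [0.089 0.092] [0.09  0.094]
side 0.10 None None
side 0.12 None None
```

Emit:
carry_out:
  motion:
    - {"tx": 0.04, "ty": -0.045, "tz": -0.02, "rx": 0, "ry": 0, "rz": 0, "hand": -1}
    - {"tx": 0.08, "ty": -0.09, "tz": -0.04, "rx": 0, "ry": 0, "rz": 0, "hand": -1}
    - {"tx": 0.0925, "ty": -0.1045, "tz": -0.07, "rx": 0, "ry": 0, "rz": 0, "hand": -1}
    - {"tx": 0.0925, "ty": -0.1045, "tz": -0.1, "rx": 0, "ry": 0, "rz": 0, "hand": -1}
    - {"tx": 0.0925, "ty": -0.1045, "tz": -0.13, "rx": 0, "ry": 0, "rz": 0, "hand": -1}
    - {"tx": 0.0925, "ty": -0.1045, "tz": -0.155, "rx": 0, "ry": 0, "rz": 0, "hand": -1}
    - {"tx": 0.0925, "ty": -0.1045, "tz": -0.167, "rx": 0, "ry": 0, "rz": 0, "hand": -1}
    - {"tx": 0.0925, "ty": -0.1045, "tz": -0.167, "rx": 0, "ry": 0, "rz": 0, "hand": -1}
    - {"tx": 0.0925, "ty": -0.1045, "tz": -0.167, "rx": 0, "ry": 0, "rz": 0, "hand": 0}
    - {"tx": 0.0925, "ty": -0.1045, "tz": -0.167, "rx": 0, "ry": 0, "rz": 0, "hand": 1}
    - {"tx": 0.0925, "ty": -0.1045, "tz": -0.167, "rx": 0, "ry": 0, "rz": 0, "hand": 1}
    - {"tx": 0.0925, "ty": -0.1045, "tz": -0.167, "rx": 0, "ry": 0, "rz": 0, "hand": 1}

```text
clock: 17.73
tcp_pos: [0.6039, 0.0372, 0.1777]
tcp_rot: [-180.0, -0.1, 5.2]
ft_force: [-0.7, -0.7, 4.3]
opening: 0.277
grip_force: 59.5
```

Emit:
carry_out:
  motion:
    - {"tx": 0, "ty": 0, "tz": 0.04, "rx": 0, "ry": 0, "rz": 0, "hand": 1}
    - {"tx": 0, "ty": 0.005, "tz": 0.09, "rx": 0, "ry": 0, "rz": 10, "hand": 1}
    - {"tx": 0, "ty": 0.02, "tz": 0.12, "rx": 0, "ry": 0, "rz": 20, "hand": 1}
    - {"tx": -0.005, "ty": 0.05, "tz": 0.13, "rx": 0, "ry": 0, "rz": 30, "hand": 1}
    - {"tx": -0.01, "ty": 0.09, "tz": 0.13, "rx": 0, "ry": 0, "rz": 40, "hand": 1}
    - {"tx": -0.015, "ty": 0.13, "tz": 0.13, "rx": 0, "ry": 0, "rz": 50, "hand": 1}
    - {"tx": -0.02, "ty": 0.17, "tz": 0.13, "rx": 0, "ry": 0, "rz": 60, "hand": 1}
    - {"tx": -0.025, "ty": 0.2, "tz": 0.125, "rx": 0, "ry": 0, "rz": 70, "hand": 1}
    - {"tx": -0.026, "ty": 0.22, "tz": 0.115, "rx": 0, "ry": 0, "rz": 80, "hand": 1}
    - {"tx": -0.026, "ty": 0.223, "tz": 0.1, "rx": 0, "ry": 0, "rz": 90, "hand": 1}
    - {"tx": -0.026, "ty": 0.223, "tz": 0.097, "rx": 0, "ry": 0, "rz": 90, "hand": 1}
    - {"tx": -0.026, "ty": 0.223, "tz": 0.097, "rx": 0, "ry": 0, "rz": 90, "hand": 1}

```text
clock: 19.23
tcp_pos: [0.5775, 0.2594, 0.2737]
tcp_rot: [-180.0, 0.0, 95.0]
ft_force: [0.8, 0.5, -0.1]
opening: 0.279
grip_force: 59.0
```

Emit:
carry_out:
  motion:
    - {"tx": 0, "ty": 0, "tz": 0, "rx": 0, "ry": 0, "rz": 0, "hand": 1}
    - {"tx": 0, "ty": 0, "tz": 0, "rx": 0, "ry": 0, "rz": 0, "hand": 1}

```text
clock: 19.48
tcp_pos: [0.5777, 0.2601, 0.2745]
tcp_rot: [179.9, -0.0, 95.1]
ft_force: [-0.5, 0.0, 0.2]
opening: 0.277
grip_force: 59.0
```

Run:
```python
from h import *
s=pose(); print(s["clock"],s["tcp_pos"],s["tcp_rot"],s["opening"],s["joint_pos"].round(0))
im,d,P,_=report("wrist",["nest_long","relay_long","nest_small","press_knob"]); cv2.imwrite("pics/w8.png",im)
```

```text
19.475 [0.57774048 0.26008394 0.27453877] [ 1.79936520e+02 -2.64535518e-03  9.51483370e+01] 0.27673688523032225 [-12.  31. -24. 105.  16.  47. -38.]
nest_long 0.63 [200. 175. 308. 247.] top z 0.1713 c [576.6 270.8] size [65.1 45.4] ang 6.1 3565
relay_long 0.69 [226. 204. 285. 316.] top z 0.2275 c [578.3 260.3] size [24.4 47. ] ang 5.1 4564
nest_small 0.64 [189.  16. 320. 145.] top z 0.1713 c [569.6 345.5] size [66.4 65.8] ang 5.7 12642
press_knob 0.66 [ 31.   4. 332. 269.] top z 0.2002 c [531.4 299.6] size [30.2 31. ] ang 60.3 2900
```

View pics/w8.png

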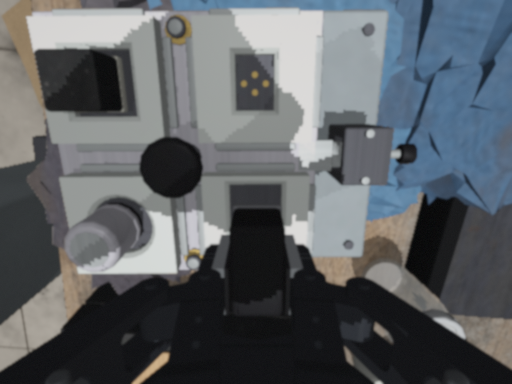

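Relay and pocket are aligned (u≈257 against 256), and the knob reads the same position from this rotated view. I lower and release.

Emit:
carry_out:
  motion:
    - {"tx": -0.0005, "ty": 0, "tz": -0.008, "rx": 0, "ry": 0, "rz": 0, "hand": 1}
    - {"tx": -0.0005, "ty": 0, "tz": -0.016, "rx": 0, "ry": 0, "rz": 0, "hand": 1}
    - {"tx": -0.0005, "ty": 0, "tz": -0.024, "rx": 0, "ry": 0, "rz": 0, "hand": 1}
    - {"tx": -0.0005, "ty": 0, "tz": -0.0265, "rx": 0, "ry": 0, "rz": 0, "hand": 1}
    - {"tx": -0.0005, "ty": 0, "tz": -0.0265, "rx": 0, "ry": 0, "rz": 0, "hand": 0.2}
    - {"tx": -0.0005, "ty": 0, "tz": -0.0265, "rx": 0, "ry": 0, "rz": 0, "hand": 0}
    - {"tx": -0.0005, "ty": 0, "tz": -0.0265, "rx": 0, "ry": 0, "rz": 0, "hand": 0}
    - {"tx": -0.0005, "ty": 0, "tz": 0.0, "rx": 0, "ry": 0, "rz": 0, "hand": 0}
    - {"tx": -0.0005, "ty": 0, "tz": 0.03, "rx": 0, "ry": 0, "rz": 0, "hand": 0}
    - {"tx": 0, "ty": -0.03, "tz": 0.06, "rx": 0, "ry": 0, "rz": 0, "hand": -1}
    - {"tx": -0.01, "ty": -0.07, "tz": 0.06, "rx": 0, "ry": 0, "rz": 0, "hand": -1}
    - {"tx": -0.01, "ty": -0.08, "tz": 0.06, "rx": 0, "ry": 0, "rz": 0, "hand": -1}

```text
clock: 21.22
tcp_pos: [0.5672, 0.1768, 0.3343]
tcp_rot: [180.0, 0.1, 95.0]
ft_force: [-0.2, -0.1, -0.5]
opening: 1.0
grip_force: 0.0
```

Run:
```python
from h import *
s=pose(); print(s["clock"],s["tcp_pos"],s["tcp_rot"],s["opening"])
im,d,P,_=report("wrist",["nest_long","relay_long","relay_round"])
```

```text
21.225 [0.56721483 0.17683232 0.33428608] [1.79999526e+02 1.34338168e-01 9.49923995e+01] 1.0004313709970647
nest_long 0.62 [232.  48. 325. 137.] top z 0.1712 c [577.4 259.8] size [65.3 64.9] ang 5.4 4413
relay_long 0.59 [258.  60. 303. 130.] top z 0.1996 c [576.9 259.2] size [23.5 44.7] ang 5.2 2513
relay_round 0.82 [125.  69. 182. 118.] top z 0.2035 c [490.8 252. ] size [28.  28.2] ang 29.6 1593
```

Emit:
carry_out:
  motion:
    - {"tx": -0.01, "ty": -0.05, "tz": 0, "rx": 0, "ry": 0, "rz": 8, "hand": -1}
    - {"tx": -0.02, "ty": -0.11, "tz": -0.01, "rx": 0, "ry": 0, "rz": 17, "hand": -1}
    - {"tx": -0.035, "ty": -0.17, "tz": -0.02, "rx": 0, "ry": 0, "rz": 26, "hand": -1}
    - {"tx": -0.05, "ty": -0.23, "tz": -0.03, "rx": 0, "ry": 0, "rz": 35, "hand": -1}
    - {"tx": -0.065, "ty": -0.29, "tz": -0.034, "rx": 0, "ry": 0, "rz": 44.5, "hand": -1}
    - {"tx": -0.08, "ty": -0.345, "tz": -0.034, "rx": 0, "ry": 0, "rz": 44.5, "hand": -1}
    - {"tx": -0.085, "ty": -0.3865, "tz": -0.034, "rx": 0, "ry": 0, "rz": 44.5, "hand": -1}
    - {"tx": -0.085, "ty": -0.3865, "tz": -0.034, "rx": 0, "ry": 0, "rz": 44.5, "hand": -1}
    - {"tx": -0.085, "ty": -0.3865, "tz": -0.034, "rx": 0, "ry": 0, "rz": 44.5, "hand": -1}
    - {"tx": -0.085, "ty": -0.3865, "tz": -0.034, "rx": 0, "ry": 0, "rz": 44.5, "hand": -1}

```text
clock: 22.68
tcp_pos: [0.4834, -0.204, 0.3]
tcp_rot: [179.9, -0.0, 139.9]
ft_force: [0.1, -0.1, -0.7]
opening: 0.998
grip_force: 0.0
```

Run:
```python
from h import *
s=pose(); print(s["clock"],s["tcp_pos"],s["tcp_rot"],s["dq"].round(1),s["joint_pos"].round(0))
im,d,P,_=report("wrist",["relay_small"]); cv2.imwrite("pics/w9.png",im)
```

```text
22.675 [ 0.48336558 -0.20401595  0.30002532] [ 1.79935644e+02 -5.91346631e-03  1.39941419e+02] [-0.  -0.2  0.3  0.2  0.1 -0.   0.2] [ 43.  23. -33. 117.  17.  45.  50.]
relay_small 0.76 [241. 176. 260. 208.] top z 0.1225 c [ 480.3 -210.1] size [12.5 20.7] ang 49.4 335
```

View pics/w9.png

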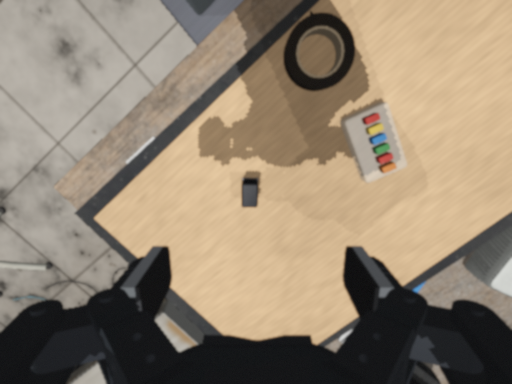

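The small relay at (250,192) lines up with the jaws and is clear of the tape and wire block.

Emit:
carry_out:
  motion:
    - {"tx": -0.0025, "ty": -0.006, "tz": -0.03, "rx": 0, "ry": 0, "rz": -0.5, "hand": -1}
    - {"tx": -0.0025, "ty": -0.006, "tz": -0.06, "rx": 0, "ry": 0, "rz": -0.5, "hand": -1}
    - {"tx": -0.0025, "ty": -0.006, "tz": -0.09, "rx": 0, "ry": 0, "rz": -0.5, "hand": -1}
    - {"tx": -0.0025, "ty": -0.006, "tz": -0.112, "rx": 0, "ry": 0, "rz": -0.5, "hand": -1}
    - {"tx": -0.0025, "ty": -0.006, "tz": -0.122, "rx": 0, "ry": 0, "rz": -0.5, "hand": -1}
    - {"tx": -0.0025, "ty": -0.006, "tz": -0.122, "rx": 0, "ry": 0, "rz": -0.5, "hand": -1}
    - {"tx": -0.0025, "ty": -0.006, "tz": -0.122, "rx": 0, "ry": 0, "rz": -0.5, "hand": 0}
    - {"tx": -0.0025, "ty": -0.006, "tz": -0.122, "rx": 0, "ry": 0, "rz": -0.5, "hand": 0.5}
    - {"tx": -0.0025, "ty": -0.006, "tz": -0.122, "rx": 0, "ry": 0, "rz": -0.5, "hand": 1}
    - {"tx": -0.0025, "ty": -0.006, "tz": -0.122, "rx": 0, "ry": 0, "rz": -0.5, "hand": 1}
    - {"tx": -0.0025, "ty": -0.006, "tz": -0.122, "rx": 0, "ry": 0, "rz": -0.5, "hand": 1}
    - {"tx": -0.0025, "ty": -0.006, "tz": -0.122, "rx": 0, "ry": 0, "rz": -0.5, "hand": 1}

```text
clock: 24.28
tcp_pos: [0.4802, -0.2124, 0.1783]
tcp_rot: [-180.0, 0.0, 139.2]
ft_force: [-0.0, -0.3, 5.1]
opening: 0.154
grip_force: 61.1
```

Emit:
carry_out:
  motion:
    - {"tx": 0, "ty": 0, "tz": 0.04, "rx": 0, "ry": 0, "rz": 0, "hand": 1}
    - {"tx": 0, "ty": 0.01, "tz": 0.1, "rx": 0, "ry": 0, "rz": 0, "hand": 1}
    - {"tx": 0.01, "ty": 0.05, "tz": 0.14, "rx": 0, "ry": 0, "rz": -5, "hand": 1}
    - {"tx": 0.02, "ty": 0.1, "tz": 0.15, "rx": 0, "ry": 0, "rz": -10, "hand": 1}
    - {"tx": 0.03, "ty": 0.16, "tz": 0.15, "rx": 0, "ry": 0, "rz": -15, "hand": 1}
    - {"tx": 0.04, "ty": 0.22, "tz": 0.15, "rx": 0, "ry": 0, "rz": -20, "hand": 1}
    - {"tx": 0.05, "ty": 0.28, "tz": 0.15, "rx": 0, "ry": 0, "rz": -25, "hand": 1}
    - {"tx": 0.06, "ty": 0.34, "tz": 0.15, "rx": 0, "ry": 0, "rz": -30, "hand": 1}
    - {"tx": 0.07, "ty": 0.4, "tz": 0.15, "rx": 0, "ry": 0, "rz": -36, "hand": 1}
    - {"tx": 0.08, "ty": 0.46, "tz": 0.15, "rx": 0, "ry": 0, "rz": -40, "hand": 1}
    - {"tx": 0.087, "ty": 0.52, "tz": 0.14, "rx": 0, "ry": 0, "rz": -44, "hand": 1}
    - {"tx": 0.089, "ty": 0.557, "tz": 0.12, "rx": 0, "ry": 0, "rz": -44, "hand": 1}

```text
clock: 25.78
tcp_pos: [0.5687, 0.3491, 0.298]
tcp_rot: [179.9, -0.2, 95.4]
ft_force: [0.9, -0.2, -1.6]
opening: 0.156
grip_force: 60.4
```

Emit:
carry_out:
  motion:
    - {"tx": 0, "ty": 0, "tz": -0.024, "rx": 0, "ry": 0, "rz": 0, "hand": 1}
    - {"tx": 0, "ty": 0, "tz": -0.024, "rx": 0, "ry": 0, "rz": 0, "hand": 1}
    - {"tx": 0, "ty": 0, "tz": -0.024, "rx": 0, "ry": 0, "rz": 0, "hand": 1}
    - {"tx": 0, "ty": 0, "tz": -0.024, "rx": 0, "ry": 0, "rz": 0, "hand": 1}

```text
clock: 26.28
tcp_pos: [0.5697, 0.3442, 0.2751]
tcp_rot: [179.9, -0.0, 95.1]
ft_force: [-0.5, 0.1, -0.1]
opening: 0.151
grip_force: 60.4
```

Run:
```python
from h import *
s=pose(); print(s["clock"],s["tcp_pos"],s["tcp_rot"],s["opening"],s["joint_pos"].round(0))
im,d,P,_=report("wrist",["nest_small","relay_small","press_knob"]); cv2.imwrite("pics/w10.png",im)
```

```text
26.275 [0.56972297 0.34424    0.27513527] [ 1.79890771e+02 -3.66541457e-02  9.51352804e+01] 0.15139780219520846 [-18.  33. -25. 101.  18.  50. -46.]
nest_small 0.80 [202. 172. 309. 269.] top z 0.1714 c [569.4 347. ] size [65.  63.9] ang 5.7 5847
relay_small 0.85 [246. 222. 272. 283.] top z 0.2191 c [570.3 346.2] size [12.4 21.7] ang 5.5 1051
press_knob 0.82 [ 63. 158. 325. 292.] top z 0.1621 c [531.6 336.4] size [170.4  92.8] ang 6.8 3557
```

View pics/w10.png

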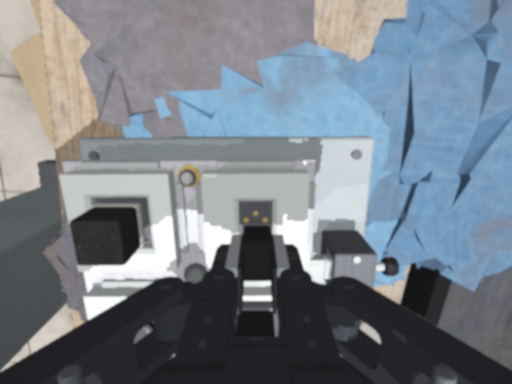

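Relay at u=258 and pocket at u≈256 agree, and the measured centres are within 1 mm. I lower it.

Emit:
carry_out:
  motion:
    - {"tx": -0.0007, "ty": 0, "tz": -0.008, "rx": 0, "ry": 0, "rz": 0, "hand": 1}
    - {"tx": -0.0007, "ty": 0, "tz": -0.016, "rx": 0, "ry": 0, "rz": 0, "hand": 1}
    - {"tx": -0.0007, "ty": 0, "tz": -0.024, "rx": 0, "ry": 0, "rz": 0, "hand": 1}
    - {"tx": -0.0007, "ty": 0, "tz": -0.026, "rx": 0, "ry": 0, "rz": 0, "hand": 1}
    - {"tx": -0.0007, "ty": 0, "tz": -0.026, "rx": 0, "ry": 0, "rz": 0, "hand": 0.4}
    - {"tx": -0.0007, "ty": 0, "tz": -0.026, "rx": 0, "ry": 0, "rz": 0, "hand": 0.3}
    - {"tx": -0.0007, "ty": 0, "tz": -0.026, "rx": 0, "ry": 0, "rz": 0, "hand": 0.3}
    - {"tx": -0.0007, "ty": 0, "tz": 0.0, "rx": 0, "ry": 0, "rz": 0, "hand": 0.3}
    - {"tx": -0.0007, "ty": 0, "tz": 0.04, "rx": 0, "ry": 0, "rz": 0, "hand": 0.3}
    - {"tx": -0.01, "ty": -0.03, "tz": 0.08, "rx": 0, "ry": 0, "rz": 0, "hand": 1}
    - {"tx": -0.04, "ty": -0.08, "tz": 0.1, "rx": 0, "ry": 0, "rz": 0, "hand": 1}
    - {"tx": -0.04, "ty": -0.1, "tz": 0.1, "rx": 0, "ry": 0, "rz": 0, "hand": 1}

```text
clock: 27.98
tcp_pos: [0.5279, 0.2426, 0.3758]
tcp_rot: [179.9, 0.1, 95.2]
ft_force: [0.5, 0.0, -0.0]
opening: 0.002
grip_force: 0.0
```

Emit:
carry_out:
  motion:
    - {"tx": 0, "ty": 0, "tz": 0, "rx": 0, "ry": 0, "rz": 0, "hand": 1}
    - {"tx": 0, "ty": 0, "tz": 0, "rx": 0, "ry": 0, "rz": 0, "hand": 1}

```text
clock: 28.22
tcp_pos: [0.5293, 0.246, 0.3734]
tcp_rot: [-180.0, -0.1, 95.3]
ft_force: [-0.0, 0.4, 0.1]
opening: 0.003
grip_force: 0.0
```

Run:
```python
from h import *
s=pose(); print(s["clock"],s["tcp_pos"],s["tcp_rot"],s["opening"],s["joint_pos"].round(0))
im,d,P,_=report("wrist"); cv2.imwrite("pics/w11.png",im)
```

```text
28.225 [0.52928627 0.24602551 0.373392  ] [-1.79979334e+02 -7.77597440e-02  9.52646614e+01] 0.0030463990499747223 [ -8.  21. -28. 106.  12.  56. -36.]
relay_square 0.97 [188.  58. 228. 104.] top z 0.1974 c [483.  335.8] size [26.9 26.5] ang 5.2 1243
relay_round 0.75 [195. 162. 231. 203.] top z 0.2035 c [490.  252.6] size [28.1 27. ] ang 59.8 839
relay_long 0.78 [292. 154. 328. 207.] top z 0.1996 c [576.6 260.2] size [24.5 45.3] ang 5.1 1391
relay_small 0.87 [304.  61. 327.  99.] top z 0.1913 c [567.8 344.5] size [13.8 20.3] ang 6.8 451
nest_square 0.97 [170.  37. 252. 122.] top z 0.1713 c [483.9 337.4] size [66.  65.4] ang 5.9 3872
nest_round 0.98 [182. 145. 256. 210.] top z 0.1714 c [492.3 252.4] size [64.9 65. ] ang 5.2 2926
nest_long 0.57 [270. 143. 343. 210.] top z 0.1713 c [577.3 259.8] size [64.8 65.5] ang 5.1 2262
nest_small 0.78 [274.  38. 356. 120.] top z 0.1713 c [569.3 345.5] size [65.2 64.5] ang 5.3 4980
press_knob 0.96 [170.  31. 360. 215.] top z 0.2003 c [552.3 278.5] size [29.7 90.3] ang 46.1 1112
```

View pics/w11.png

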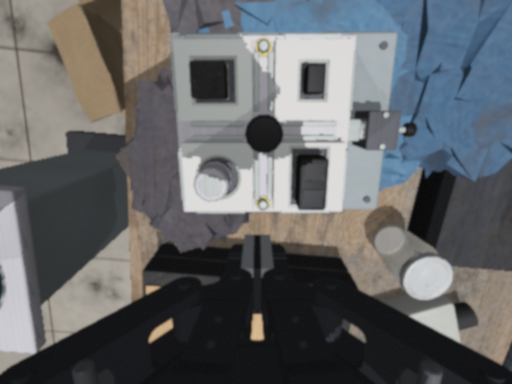

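All four relays are seated (every top height is floor plus relay height). Next I move over the knob at (0.5313, 0.2997) with the fingers shut.

Emit:
carry_out:
  motion:
    - {"tx": 0.002, "ty": 0.03, "tz": 0, "rx": 0, "ry": 0, "rz": 0, "hand": 1}
    - {"tx": 0.002, "ty": 0.0537, "tz": -0.02, "rx": 0, "ry": 0, "rz": 0, "hand": 1}
    - {"tx": 0.002, "ty": 0.0537, "tz": -0.05, "rx": 0, "ry": 0, "rz": 0, "hand": 1}
    - {"tx": 0.002, "ty": 0.0537, "tz": -0.075, "rx": 0, "ry": 0, "rz": 0, "hand": 1}
    - {"tx": 0.002, "ty": 0.0537, "tz": -0.09, "rx": 0, "ry": 0, "rz": 0, "hand": 1}
    - {"tx": 0.002, "ty": 0.0537, "tz": -0.09, "rx": 0, "ry": 0, "rz": 0, "hand": 1}
    - {"tx": 0.002, "ty": 0.0537, "tz": -0.09, "rx": 0, "ry": 0, "rz": 0, "hand": 1}

```text
clock: 29.6
tcp_pos: [0.5315, 0.2988, 0.2849]
tcp_rot: [179.9, -0.1, 95.2]
ft_force: [0.8, -0.2, 1.0]
opening: -0.004
grip_force: 0.0
```

Emit:
carry_out:
  motion:
    - {"tx": 0, "ty": 0, "tz": -0.004, "rx": 0, "ry": 0, "rz": 0, "hand": 1}
    - {"tx": 0, "ty": 0, "tz": -0.008, "rx": 0, "ry": 0, "rz": 0, "hand": 1}
    - {"tx": 0, "ty": 0, "tz": -0.011, "rx": 0, "ry": 0, "rz": 0, "hand": 1}
    - {"tx": 0, "ty": 0, "tz": -0.014, "rx": 0, "ry": 0, "rz": 0, "hand": 1}
    - {"tx": 0, "ty": 0, "tz": -0.014, "rx": 0, "ry": 0, "rz": 0, "hand": 1}
    - {"tx": 0, "ty": 0, "tz": -0.014, "rx": 0, "ry": 0, "rz": 0, "hand": 1}

```text
clock: 30.35
tcp_pos: [0.531, 0.2984, 0.2712]
tcp_rot: [180.0, 0.0, 95.2]
ft_force: [-2.8, -2.0, 8.7]
opening: 0.001
grip_force: 4.2
```

Emit:
carry_out:
  motion:
    - {"tx": 0, "ty": 0, "tz": -0.003, "rx": 0, "ry": 0, "rz": 0, "hand": 1}
    - {"tx": 0, "ty": 0, "tz": -0.006, "rx": 0, "ry": 0, "rz": 0, "hand": 1}
    - {"tx": 0, "ty": 0, "tz": -0.008, "rx": 0, "ry": 0, "rz": 0, "hand": 1}
    - {"tx": 0, "ty": 0, "tz": -0.01, "rx": 0, "ry": 0, "rz": 0, "hand": 1}
    - {"tx": 0, "ty": 0, "tz": -0.012, "rx": 0, "ry": 0, "rz": 0, "hand": 1}
    - {"tx": 0, "ty": 0, "tz": -0.0125, "rx": 0, "ry": 0, "rz": 0, "hand": 1}
    - {"tx": 0, "ty": 0, "tz": -0.0125, "rx": 0, "ry": 0, "rz": 0, "hand": 1}
    - {"tx": 0, "ty": 0, "tz": -0.0125, "rx": 0, "ry": 0, "rz": 0, "hand": 1}

```text
clock: 31.35
tcp_pos: [0.531, 0.2984, 0.2595]
tcp_rot: [180.0, 0.1, 95.2]
ft_force: [-2.9, -3.1, 13.1]
opening: 0.0
grip_force: 6.3
```

Emit:
carry_out:
  motion:
    - {"tx": 0, "ty": 0, "tz": -0.001, "rx": 0, "ry": 0, "rz": 0, "hand": 1}
    - {"tx": 0, "ty": 0, "tz": -0.002, "rx": 0, "ry": 0, "rz": 0, "hand": 1}
    - {"tx": 0, "ty": 0, "tz": -0.002, "rx": 0, "ry": 0, "rz": 0, "hand": 1}
    - {"tx": 0, "ty": 0, "tz": -0.002, "rx": 0, "ry": 0, "rz": 0, "hand": 1}

```text
clock: 31.85
tcp_pos: [0.5309, 0.2984, 0.2576]
tcp_rot: [180.0, 0.1, 95.2]
ft_force: [-3.4, -2.4, 13.7]
opening: 0.001
grip_force: 6.7
```

Emit:
carry_out:
  motion:
    - {"tx": 0, "ty": 0, "tz": 0.003, "rx": 0, "ry": 0, "rz": 0, "hand": 1}
    - {"tx": 0, "ty": 0, "tz": 0.006, "rx": 0, "ry": 0, "rz": 0, "hand": 1}
    - {"tx": 0, "ty": 0, "tz": 0.01, "rx": 0, "ry": 0, "rz": 0, "hand": 1}
    - {"tx": 0, "ty": 0, "tz": 0.016, "rx": 0, "ry": 0, "rz": 0, "hand": 1}
    - {"tx": 0, "ty": 0, "tz": 0.04, "rx": 0, "ry": 0, "rz": 0, "hand": 1}
    - {"tx": 0, "ty": 0, "tz": 0.08, "rx": 0, "ry": 0, "rz": 0, "hand": 1}
    - {"tx": 0, "ty": -0.02, "tz": 0.115, "rx": 0, "ry": 0, "rz": 0, "hand": 1}
    - {"tx": 0, "ty": -0.05, "tz": 0.115, "rx": 0, "ry": 0, "rz": 0, "hand": 1}
    - {"tx": 0, "ty": -0.053, "tz": 0.115, "rx": 0, "ry": 0, "rz": 0, "hand": 1}
    - {"tx": 0, "ty": -0.053, "tz": 0.115, "rx": 0, "ry": 0, "rz": 0, "hand": 1}
    - {"tx": 0, "ty": -0.053, "tz": 0.115, "rx": 0, "ry": 0, "rz": 0, "hand": 1}

```text
clock: 33.22
tcp_pos: [0.5305, 0.2468, 0.37]
tcp_rot: [-180.0, -0.0, 95.3]
ft_force: [-0.7, 0.2, -1.0]
opening: 0.002
grip_force: 0.0
```

Run:
```python
from h import *
s=pose(); print(s["clock"],s["tcp_pos"],s["ft_force"],s["dq"].round(1))
im,d,P,_=report("wrist"); cv2.imwrite("pics/w12.png",im)
```

```text
33.225 [0.53054693 0.24676326 0.37001446] [-0.6749069   0.19905254 -0.96262692] [-0.1  0.   0.  -0.1  0.2  0.1  0.1]
relay_square 0.68 [190.  62. 231. 101.] top z 0.1852 c [482.9 336. ] size [26.8 26.9] ang 5.0 1174
relay_round 0.73 [191. 160. 231. 202.] top z 0.1912 c [489.4 253.5] size [27.9 27.3] ang 41.2 797
relay_long 0.76 [290. 154. 326. 210.] top z 0.1873 c [576.4 259.7] size [24. 46.] ang 4.5 1316
relay_small 0.97 [300.  65. 322.  97.] top z 0.1791 c [567.8 344.7] size [13.6 20.4] ang 6.6 429
nest_square 0.97 [170.  40. 248. 121.] top z 0.1591 c [483.8 338.1] size [65.9 64.6] ang 5.2 3636
nest_round 0.81 [182. 145. 254. 208.] top z 0.1592 c [491.8 251.9] size [64.4 64.9] ang 5.1 2738
nest_long 0.92 [267. 143. 340. 206.] top z 0.1591 c [577.2 260.1] size [64.9 65.4] ang 5.4 2137
nest_small 0.79 [270.  42. 351. 119.] top z 0.1591 c [569.5 345.5] size [65.9 65.6] ang 5.3 4710
press_knob 0.70 [169.  34. 354. 214.] top z 0.1881 c [530.2 298.9] size [30.2 29.7] ang 56.6 1047
```

View pics/w12.png

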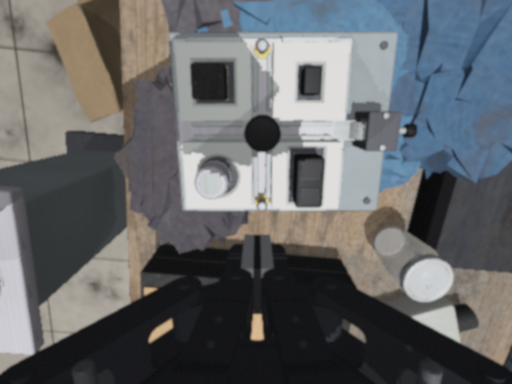

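The carrier stays 12.2 mm down with the catch over its edge (350,130). All four relays are still seated and the arm is clear, so I hand in.

```bash
python3 -c "
from bench import job
print(job.finish_job())"
```

```text
the job is handed in; nothing more can be done
None
```

All four relays are seated in their own nests, the catch holds the carrier about 12 mm down, the arm is clear, and the job was handed in at about 33 s; the hand-in returned no verdict.

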